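# Take a cooled chimney cake off its roller and set it out in the counter display

### The job

The tall chimney cake has cooled: slide it straight up off its roller and stand it upright on the lower shelf of the two-tier counter display, in the gap between the two brioches and in line with them. Lower it onto the shelf before letting go. Leave the two short cakes on their rollers, and do not shift the roller stand or the brioches.

Things in the scene. Friction and masses are not known exactly. Their poses are not given: they have to be found in the camera images.
- cake: the tall chimney cake: a crisp brown tube of spirally wound dough, 66 mm outside diameter, 48 mm bore right through, 110 mm tall, 0.09 to 0.18 kg, standing upright round one of the three rollers (any of them). Origin at the centre of its underside, z along its axis, up
- short_a: a short chimney cake, 66 mm outside diameter, 48 mm bore, 62 mm tall, on another roller; it stays there. Origin at the centre of its underside, z up
- short_b: the other short chimney cake, same size as short_a, on the remaining roller; it stays there. Origin at the centre of its underside, z up
- roller_stand: loose stand, 3 kg: steel base 100 (x) by 310 (y) by 30 mm high with three upright wooden rollers in a row at y = -110, 0, 110 mm. Rollers taper from 42 to 38 mm diameter and end 145 mm above the counter. Cakes rest on the base, undersides 30 mm above the counter. Origin: centre of the base's underside; z up, x away from the robot
- display: fixed two-tier counter display of pine and dark steel, 390 mm long (y), open at the ends and on the robot's side (-x). Origin: centre of its underside, on the counter; x into the display, away from the robot, z up. Four posts 12 mm square at x = -39 and 67, y = +-187 mm. Round loaves on the upper tier reach z = 421 mm
- brioche_a: a small round brioche with a ball on top, 68 mm diameter, 76 mm tall, standing on the lower shelf at the display's +y side (x within 10, y about 125 mm). Origin at the centre of its underside, z up
- brioche_b: the same kind of brioche at the display's -y side (x within 10, y about -125 mm). Origin at the centre of its underside, z up
- lower_shelf (a point): centre of the top of the display's lower shelf, 40 mm above the counter; axes as the display. Level solid board, x -75 to 75, y -195 to 195 mm; far edge has a lip 18 mm high beyond x = 75; no lip on the robot's side
- upper_shelf (a point): point on the underside of the upper shelf, at its edge towards the robot and middle of its length: 345 mm above the counter, 45 mm to the robot's side of the lower shelf's centre. Slats from here to 120 mm further in, whole length; end rails hang 14 mm lower at y = +-187 mm, far lip 10 mm lower. A gripper pointing straight down does not fit beneath

How it is judged:
By the outcome, as a careful person would: the job done as asked, in the order asked, and still so for the second after the job is handed in, with the robot touching nothing.
It also fails if it takes over 51 s, if anything falls off the work surface, if the arm or the gripper's body presses on something with over 40 N, if the wrist force passes 120 N, or if a joint passes its speed limit or range.

### The arm

A 6-joint arm with a two-finger parallel gripper is mounted at the origin on the work surface. World frame = base frame: x ahead of the robot, y to its left, z up, the work surface at z = 0. Lengths are in m, angles in rad, forces in N, time in s.
With the tool pointing down it reaches from about 0.325 to 0.85 m from the base axis. Payload 15.5 kg.
Tool frame: the origin (TCP) lies on the centre line of the jaws, within the pads' length; the fingertips stand manip.finger_overhang ahead of it and the grasp point (between the pads) lies 3 mm ahead of it (manip.finger_overhang is the distance from the TCP to the fingertips, in m); z points along the fingers, y is the line along which they close (so a half turn about z gives the same grasp; the last joint's range is limited). The gripper opens to 91 mm and grips with 3 to 60 N. Pads are 32 mm wide; open, the fingers measure 118 mm over their backs; the gripper's body (76 mm by 178 mm) begins 60 mm behind the grasp point.
Start: joints at [1.073, 0.494, 1.345, -0, 1.302, -0.096], TCP at [0.245, 0.575, 0.236] pointing down, gripper open.
Joint ranges: [-2.91, 2.91], [-0.82, 2.16], [0.22, 2.67], [-1.22, 4.37], [0.12, 2.79], [-3.08, 3.08]. Speed limits (rad/s): [1.89, 1.89, 2.57, 3.01, 3.01, 3.01].

### API

Orientations are given as a unit quaternion [w, x, y, z].
In Python, from workcell import sense, snapshot, camera_info, workorder, manip gives the robot as it stands. The module is installed in compiled form; this text tells all that it offers.
- The arm moves only by the tool jog_arm, never from a script. Its argument "rows" is a list of rows, each a list of 7 numbers: the turn, a rotation vector about the tool's x, y, z in rad, then the shift along the tool's x, y, z in cm, then the finger opening in cm, from 0 to 9.12. A call has 1 to 12 rows; each row shifts and turns the commanded pose from where the row before left it, along the tool's axes as they then stand; what a row does not reach is not made up. A row lasts 1/8 s, in which the tool goes at most 62.5 mm and 10.7 degrees, less where a joint would pass 70% of its speed; a pose out of reach is approached as far as the arm can. A call with a gripper value outside its range is refused whole. The fingers move at their own pace and stop on an object; "newtons" is the grip in N (left out, the last holds). Time passes only in rows, so rows that do not move let the fingers close. It gives the time, the measured TCP pose, the force, the opening and the grip force at its end, in the units of the state.
- sense(): the state, without advancing time (a new reading comes with each control period).
- snapshot(name): name is "side" or "top" or "wrist"; returns the picture (420x560x3 uint8, red, green, blue); there is no depth.
- camera_info(name): a dict with "camera_matrix" (3x3 intrinsics, pixels), "k1" (the pictures are not rectified: a ray, as slopes to the right and down, at radius r is drawn at 1 + k1 r^2 times it, then the intrinsics apply), "extrinsics" (4x4, takes a point from world to camera coordinates). Camera axes: x right, y down, z forward; pixel columns grow to the right and rows downward; lengths in m; the calibration is good to about 2 mm. A picture is of the moment at which its call begins: read the wrist's pose just before it. camera_info takes no time and is no camera call; for the wrist camera it gives the pose at the moment of the call.
- workorder.hand_in(): hands the job in; it is judged then, once.
The state is a dict: "time": time; "joint_pos": joint angles; "dq": joint speeds; "joint_torque": joint torques, N m; "eef_pos": TCP position; "ee_rot": TCP orientation; "contact_force": force on the tool from outside, world axes, zero at the start; "ft_torque": the same for the moment, N m; "grip_width": finger opening in m; "grasp_force": force on a finger pad.
Only numpy, scipy, OpenCV 4.12 (cv2) and the standard library are available. Lean on these libraries where they do the work, as an engineer would, in place of code of your own. Each camera call takes 0.05 s, during which the arm holds its last target. There are 200 camera calls.

## Working session

There is one attempt and no reset: what is moved stays moved. The work goes in short steps, Python scripts to look and compute and a tool call to move; the robot and the scene stay as the last step left them, time stands still between calls to the robot, and variables do not carry over. Pictures are saved under pics/ and viewed, at most 10 in all, crops included, and the job is handed in when it is done.

Besides the shell and the picture viewer there is one more tool, called after ">>>" as name(argument=value, ...), one argument or row to a line, values as JSON. jog_arm: Moves the arm, as the interface text tells. Its arguments: {"type":"object","properties":{"rows":{"type":"array","items":{"type":"array","items":{"type":"number"}}},"newtons":{"type":"number"}},"required":["rows"]}

```bash
mkdir -p pics
python3 - <<'E'
from workcell import *
import cv2,numpy as np
print(sense()); print(manip.finger_overhang)
for n in ["side","top","wrist"]:
    c=camera_info(n); print(n,c)
    cv2.imwrite(f"pics/{n}0.png",snapshot(n)[:,:,::-1])
E
```

```text
{'time': 0.0, 'joint_pos': array([ 1.07247843e+00,  4.94192890e-01,  1.34613567e+00,  3.65617277e-06,
        1.30248931e+00, -9.55064096e-02]), 'dq': array([-5.85816405e-04, -1.47402185e-05, -8.07513036e-04, -1.36056442e-04,
        9.39413823e-04,  8.90636345e-04]), 'joint_torque': array([-1.41595938e-03, -8.78838515e+01, -3.81861377e+01,  7.05194380e-02,
        5.32563077e-02, -1.08689267e-04]), 'eef_pos': array([0.24483401, 0.57466497, 0.23533067]), 'ee_rot': array([-1.80915335e-04,  2.00047295e-01,  9.79786050e-01, -5.85287504e-04]), 'contact_force': array([0.81760256, 0.10744714, 0.54042588]), 'ft_torque': array([-0.03060901, -0.01437543,  0.00557726]), 'grasp_force': 0.0, 'grip_width': 0.0912438752778079}
0.022
side {'camera_matrix': array([[504.63427371,   0.        , 276.31778297],
       [  0.        , 504.63427371, 211.38101896],
       [  0.        ,   0.        ,   1.        ]]), 'k1': -0.18297775246350934, 'extrinsics': array([[ 0.62624544,  0.77955653, -0.01040505, -0.36281858],
       [ 0.61620574, -0.50310778, -0.60594806, -0.22629158],
       [-0.47760563,  0.37306
[... 327 characters left out ...]
23525, -0.99979414,  0.01445833, -0.01107428],
       [-0.98777335,  0.01181611, -0.15544833,  0.58601175],
       [ 0.15524549, -0.0164944 , -0.98773821,  1.07252115],
       [ 0.        ,  0.        ,  0.        ,  1.        ]])}
wrist {'camera_matrix': array([[319.63301929,   0.        , 276.75801927],
       [  0.        , 319.63301929, 211.18229015],
       [  0.        ,   0.        ,   1.        ]]), 'k1': -0.0039788662195849285, 'extrinsics': array([[ 0.39317596,  0.91946243, -0.00123045, -0.62363222],
       [ 0.87987798, -0.37585994,  0.29076459, -0.03109563],
       [ 0.26688463, -0.11540429, -0.95679383,  0.39161399],
       [ 0.        ,  0.        ,  0.        ,  1.        ]])}
```

View pics/side0.png

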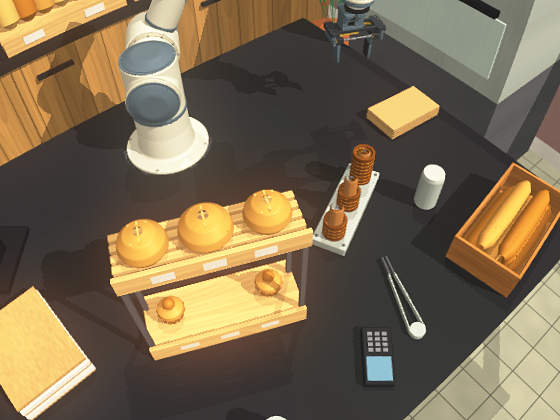

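View pics/top0.png

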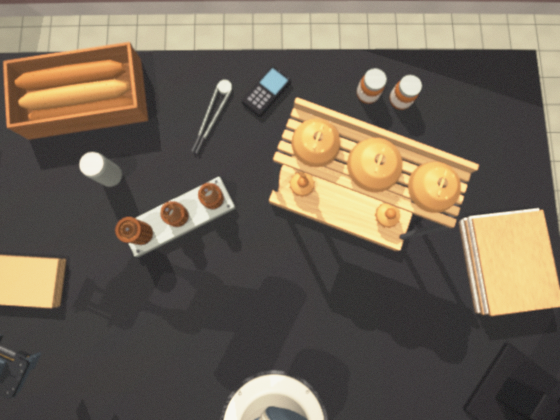

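The side view, taken from the far side, has the tall cake at the stand's robot-side end (363,160) and the brioches at (171,310) and (268,282). In the top view the tall cake is at (130,230), the short ones at (174,213) and (210,195), and the brioches at (302,182) and (388,214), left and right on the lower shelf.

Run:
```python
import cv2,numpy as np
t=cv2.imread("pics/top0.png"); s=cv2.imread("pics/side0.png")
R=lambda im,x,y,w,h,f:cv2.resize(im[y:y+h,x:x+w],None,fx=f,fy=f,interpolation=cv2.INTER_CUBIC)
a=R(t,105,170,140,95,4); b=R(t,260,95,220,155,3.6); 
cv2.imwrite("pics/c1.png",np.vstack([cv2.copyMakeBorder(a[:300],0,0,0,800-a.shape[1],0),R(s,300,130,100,75,4)[:300,:400].repeat(2,1)[:,:800]]))
cv2.imwrite("pics/c2.png",b)
```

```text
(no output)
```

View pics/c1.png

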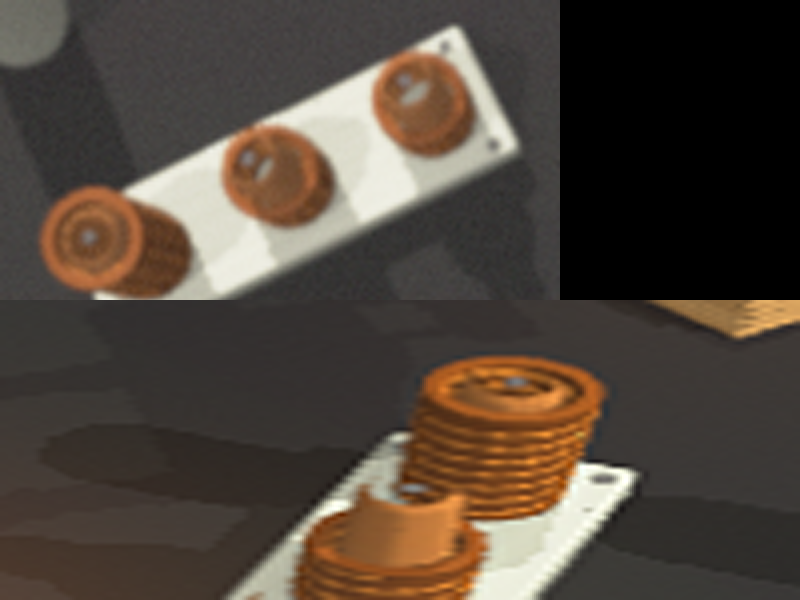

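View pics/c2.png

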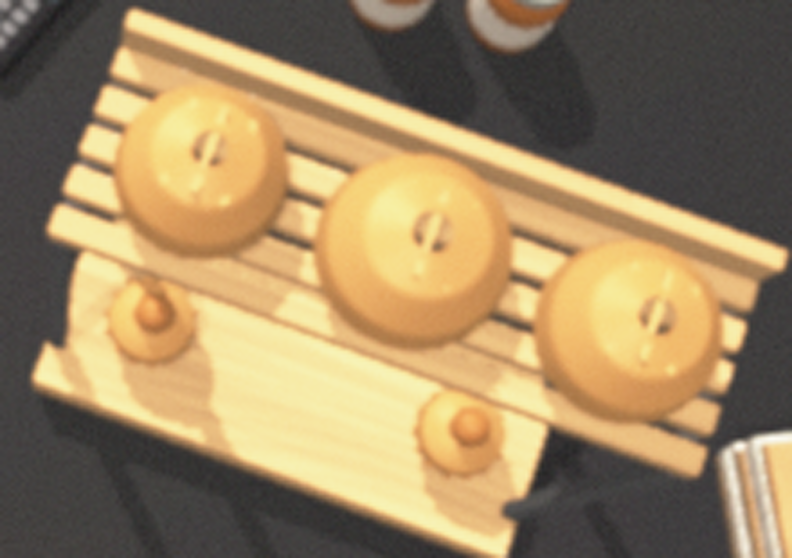

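Crops: the tall cake's ring is centred near top-view pixel (128,229.5) and side-view (363.5,152). The stand's right end corners are at (219.5,177) and (235,207.5). In the top view the brioche balls are at (302.5,181) and (390.5,213.5), and the front shelf edge runs (270,199) to (400,249).

```bash
cat > h.py <<'E'
import numpy as np,cv2
from workcell import *
def ray(n,p,c=None):
    c=c or camera_info(n); K=c["camera_matrix"]
    d=np.array([c["k1"],0,0,0,0.])
    u=cv2.undistortPoints(np.array([[p]],float),K,d)[0,0]
    R=c["extrinsics"][:3,:3]; t=c["extrinsics"][:3,3]
    v=R.T@np.array([*u,1]); return -R.T@t, v/np.linalg.norm(v)
def onz(n,p,z,c=None):
    o,v=ray(n,p,c); return o+v*(z-o[2])/v[2]
def tri(a,b):
    (o1,v1),(o2,v2)=a,b
    s=np.linalg.lstsq(np.c_[v1,-v2],o2-o1,rcond=None)[0]
    p,q=o1+s[0]*v1,o2+s[1]*v2; return (p+q)/2,np.linalg.norm(p-q)
E
python3 - <<'E'
from h import *
np.set_printoptions(precision=4,suppress=True)
t=cv2.imread("pics/top0.png"); s=cv2.imread("pics/side0.png")
def balls(im,boxes):
    o=[]
    for x,y,w,h in boxes:
        c=im[y:y+h,x:x+w]; hsv=cv2.cvtColor(c,cv2.COLOR_BGR2HSV)
        b=cv2.GaussianBlur(c,(3,3),0).astype(float); r=b[:,:,1]/(b[:,:,2]+1)
        m=(r<np.percentile(r,8)).astype(np.uint8)
        n,l,st,ce=cv2.connectedComponentsWithStats(m); k=1+np.argmax(st[1:,4]); o.append(ce[k]+[x,y]); print(st[k],ce[k]+[x,y])
    return o
bt=balls(t,[(290,168,26,28),(375,200,28,28)])
bs=balls(s,[(252,262,34,34),(156,292,32,32)])
for i in range(2): print("ball",tri(ray("top",bt[i]),ray("side",bs[i])), onz("top",bt[i],.105))
print("cake",onz("top",(128,229.5),.14),onz("side",(363.5,152),.14),tri(ray("top",(128,229.5)),ray("side",(363.5,152))))
for p in [(219.5,176.7),(234.7,207.5)]: print("stand",onz("top",p,.03))
for p in [(270,199),(400.3,249)]: print("shelf",onz("top",p,.04))
for p in [(105+268/4,170+170/4),(105+417/4,170+97/4)]: print("short",onz("top",p,.092))
print("wristcam in tool", camera_info("wrist")["extrinsics"])
E
```

```text
[ 8  8 10 11 59] [303.2881 182.1864]
[11 11 10  9 63] [391.     215.5079]
[10  8 11 12 81] [266.642  276.3333]
[ 6  6 12 12 63] [166.127 303.381]
ball (array([ 0.6495, -0.0861,  0.0961]), np.float64(0.0009874149957120203)) [ 0.6473 -0.0858  0.105 ]
ball (array([ 0.5563, -0.3194,  0.0936]), np.float64(0.0006937699398930411)) [ 0.5546 -0.3163  0.105 ]
cake [0.5223 0.3629 0.14  ] [0.5266 0.362  0.14  ] (array([0.5232, 0.3654, 0.1347]), np.float64(0.0013558603959772436))
stand [0.6829 0.1476 0.03  ]
stand [0.5931 0.1039 0.03  ]
shelf [0.6145 0.0038 0.04  ]
shelf [ 0.4692 -0.3566  0.04  ]
short [0.5716 0.2649 0.092 ]
short [0.6199 0.1664 0.092 ]
wristcam in tool [[ 0.3932  0.9195 -0.0011 -0.6237]
 [ 0.8799 -0.3759  0.2908 -0.0311]
 [ 0.267  -0.1153 -0.9568  0.3916]
 [ 0.      0.      0.      1.    ]]
```

>>> jog_arm(
  rows=[
    [0, 0, 0, -4, -3.4, 0, 9.12],
    [0, 0, 0, -4, -3.4, 0, 9.12],
    [0, 0, 0, -4, -3.4, 0, 9.12],
    [0, 0, 0, -4, -3.4, 0, 9.12],
    [0, 0, 0, -4, -3.4, 0, 9.12],
    [0, 0, 0, -4, -3.4, 0, 9.12],
  ],
)

```text
time: 0.9
eef_pos: [0.3863, 0.2917, 0.2359]
ee_rot: [-0.0, 0.2, 0.98, -0.0]
contact_force: [0.4, 0.4, -0.1]
grip_width: 0.0911
grasp_force: 0.0
```

```bash
cat > log.py <<'E'
from workcell import *
import json
s=sense(); f=open("log.jsonl","a")
f.write(json.dumps([list(s["joint_pos"]),list(s["eef_pos"]),list(s["ee_rot"])])+"\n")
print(s["time"],s["joint_pos"].round(3),s["eef_pos"].round(4),s["ee_rot"].round(4),s["contact_force"].round(1),s["dq"].round(2))
E
echo '[[1.07247843, 0.49419289, 1.34613567, 3.65e-06, 1.30248931, -0.0955064],[0.24483401, 0.57466497, 0.23533067],[-1.809e-04, 0.200047295, 0.97978605, -5.85e-04]]' > log.jsonl
python3 log.py
```

```text
0.9 [ 0.523  0.296  1.683 -0.     1.163 -0.645] [0.3863 0.2917 0.2359] [-0.      0.1999  0.9798 -0.    ] [ 0.4  0.4 -0.1] [-0.86 -0.13  0.21 -0.   -0.08 -0.85]
```

>>> jog_arm(
  rows=[
    [0, 0, -0.18, 0, 0, 0, 9.12],
    [0, 0, -0.18, 0, 0, 0, 9.12],
    [0, -0.1, -0.15, 0, 0, 0, 9.12],
    [0.1, -0.1, -0.1, 0, 0, 0, 9.12],
  ],
)

```text
time: 1.4
eef_pos: [0.3863, 0.2923, 0.2361]
ee_rot: [0.104, -0.102, 0.988, -0.051]
contact_force: [0.2, -1.1, -0.2]
grip_width: 0.0916
grasp_force: 0.0
```

```bash
python3 log.py
```

```text
1.4 [ 0.658  0.257  1.772 -0.234  1.001 -1.002] [0.3863 0.2923 0.2361] [ 0.1036 -0.1017  0.9881 -0.0514] [ 0.2 -1.1 -0.2] [ 0.81 -0.02  0.22 -1.42 -0.37  0.79]
```

```bash
cat > fk.py <<'E'
import numpy as np,json
from scipy.spatial.transform import Rotation as R
from scipy.optimize import least_squares
E=lambda s,a:R.from_euler(s,a)
def fk(q,p,s4=1,s6=1,g=np.pi/2):
    d,h,a,e,b,L,d2=p
    r1=E('z',q[0]); r2=r1*E('y',q[1]); r3=r1*E('y',q[1]+q[2]); r4=r3*E('z',s4*q[3])*E('y',q[4]); rt=r4*E('z',s6*q[5]+g)
    el=r1.apply([0,0,h])+r2.apply([0,0,a]); w=r1.apply([0,0,h])+r1.apply([0,d,0])+r2.apply([0,0,a])+r3.apply([e,0,b]); 
    return w+r4.apply([0,d2*0,L]),rt,w
D=[json.loads(l) for l in open("log.jsonl")]
Q=lambda q:R.from_quat(np.roll(q,-1))
def fit():
    f=lambda p:np.concatenate([[*(fk(q,p)[0]-x)] for q,x,_ in D]+[0.001*(p-[.06,.4,.43,0,.43,.3,0])])
    return least_squares(f,[.06,.4,.43,0,.43,.3,0])
E
python3 - <<'E'
from fk import *
np.set_printoptions(precision=4,suppress=True)
for s4 in(1,-1):
  for s6 in (1,-1):
    for q,x,o in D: print(s4,s6,(fk(q,np.ones(7),s4,s6,0)[1].inv()*Q(o)).as_rotvec())
r=fit(); print(r.x,r.cost); print(r.fun[:-7])
E
```

```text
1 1 [-0.     -0.      1.5708]
1 1 [-0.      0.      1.5708]
1 1 [-0.     -0.      1.5708]
1 -1 [-0.     -0.      1.3798]
1 -1 [-0.      0.      0.2811]
1 -1 [-0.      0.     -0.4335]
-1 1 [-0.      0.      1.5708]
-1 1 [ 0.     -0.      1.5708]
-1 1 [0.4129 0.0909 1.2969]
-1 -1 [-0.      0.      1.3798]
-1 -1 [ 0.     -0.      0.2811]
-1 -1 [ 0.2837 -0.2837 -0.6803]
[0.0596 0.2567 0.5968 0.1179 0.3844 0.3307 0.    ] 3.264664152506929e-08
[-0.  0.  0. -0.  0. -0.  0. -0. -0.]
```

>>> jog_arm(
  rows=[
    [0, 0, 0, 0, 0, -6, 9.12],
    [0, 0, 0, 0, 0, -6, 9.12],
  ],
)

```text
time: 1.65
eef_pos: [0.3593, 0.3028, 0.3539]
ee_rot: [0.101, -0.101, 0.988, -0.051]
contact_force: [1.1, 0.9, 0.3]
grip_width: 0.0912
grasp_force: 0.0
```

```bash
python3 log.py
```

```text
1.65 [ 0.713  0.12   1.598 -0.207  1.319 -1.02 ] [0.3593 0.3028 0.3539] [ 0.1015 -0.1012  0.9884 -0.0511] [1.1 0.9 0.3] [ 0.21 -0.49 -0.76  0.07  1.24 -0.05]
```

>>> jog_arm(
  rows=[
    [-0.1, -0.15, 0, 0, 0, 0, 9.12],
    [0, -0.18, 0, 0, 0, 0, 9.12],
  ],
)

```text
time: 1.9
eef_pos: [0.361, 0.3027, 0.3543]
ee_rot: [0.261, -0.107, 0.959, 0.018]
contact_force: [1.7, -1.7, -1.3]
grip_width: 0.0912
grasp_force: 0.0
```

```bash
python3 log.py
python3 - <<'E'
from fk import *
np.set_printoptions(precision=4,suppress=True)
r=fit(); print(r.x,r.cost); print(r.fun[:-7]); print(np.linalg.svd(r.jac[:-7])[1])
E
```

```text
1.9 [ 0.768 -0.016  1.85  -0.369  0.889 -0.853] [0.361  0.3027 0.3543] [ 0.2612 -0.1074  0.9591  0.0182] [ 1.7 -1.7 -1.3] [ 0.62 -0.36  0.99 -1.42 -1.57  1.48]
[0.0596 0.2566 0.5968 0.1179 0.3844 0.3307 0.    ] 3.265251854831721e-08
[-0. -0.  0.  0. -0. -0. -0.  0. -0.  0.  0.  0.  0.  0. -0.]
[4.4028 2.3164 2.2411 0.3722 0.2422 0.1737 0.    ]
```

```bash
cat > ik.py <<'E'
from fk import *
P=np.array([.0596,.2566,.5968,.1179,.3844,.3307,0])
lo=np.array([-2.91,-.82,.22,-1.22,.12,-3.08]);hi=np.array([2.91,2.16,2.67,4.37,2.79,3.08])
def tool(az,th,cam):   # cam 'b': forward=-x (camera below) ; 't': forward=+x
    a=np.radians(az);t=np.radians(th)
    z=np.array([np.cos(t)*np.cos(a),np.cos(t)*np.sin(a),-np.sin(t)])
    s=-1 if cam=='b' else 1
    y=s*np.array([np.sin(a),-np.cos(a),0])
    if np.cross(y,z)@np.array([np.cos(a),np.sin(a),0])*s<0: y=-y
    return np.c_[np.cross(y,z),y,z]
def ik(p,M):
    d,h,a,e,b,L,_=P; w=np.array(p)-L*M[:,2]; out=[]
    rr=w[0]**2+w[1]**2-d*d
    if rr<0: return None
    r=np.sqrt(rr); j1=np.arctan2(w[1],w[0])-np.arctan2(d,r)
    z=w[2]-h; l2=np.hypot(e,b); g=np.arctan2(e,b); D2=r*r+z*z
    c=(D2-a*a-l2*l2)/(2*a*l2)
    if abs(c)>1: return None
    k=np.arccos(c); j3=k-g; j2=np.arctan2(r,z)-np.arctan2(l2*np.sin(k),a+l2*np.cos(k))
    N=(E('z',j1)*E('y',j2+j3)).inv().as_matrix()@M
    j5=np.arccos(np.clip(N[2,2],-1,1)); j4=np.arctan2(N[1,2],N[0,2])
    r4=E('z',j4)*E('y',j5); F=r4.inv().as_matrix()@N; j6=np.arctan2(F[1,0],F[0,0])-np.pi/2
    j6=(j6+np.pi)%(2*np.pi)-np.pi
    if j4<lo[3]: j4+=2*np.pi
    return np.array([j1,j2,j3,j4,j5,j6])
def marg(q): return -9 if q is None else min((q-lo).min(),(hi-q).min())
E
python3 - <<'E'
from ik import *
np.set_printoptions(precision=2,suppress=True)
q,x,o=D[-1]; print(np.array(q),ik(x,Q(o).as_matrix()))
C=np.array([.5225,.3635]);T=np.array([.604,-.2028])
for nm,c,z0,az0s in(("grasp",C,.1,range(-10,80,10)),("place",T,.11,range(-60,30,10))):
  for cam in "bt":
    for th in(0,15,30,40,50,60):
      for az in az0s:
        M=tool(az,th,cam); f=M[:,2]
        q=[ik([*c,z],M) for z in(z0,z0+.13)]; m=[marg(x) for x in q]
        if min(m)>.08: print(nm,cam,th,az,np.array(m),q[0],q[1])
E
```

```text
[ 0.77 -0.02  1.85 -0.37  0.89 -0.85] [ 0.77 -0.02  1.85 -0.37  0.89 -0.85]
grasp b 0 0 [0.29 0.28] [0.94 1.2  2.03 4.08 1.62 1.64] [0.94 0.9  2.1  4.09 1.49 1.45]
grasp b 0 10 [0.53 0.45] [0.83 1.25 2.14 3.82 1.76 1.72] [0.83 0.93 2.22 3.8  1.57 1.57]
grasp b 0 20 [0.45 0.36] [0.69 1.31 2.22 3.5  1.93 1.7 ] [0.69 0.97 2.31 3.48 1.7  1.62]
grasp b 0 30 [0.4  0.31] [0.5  1.35 2.27 3.12 2.04 1.56] [0.5  1.   2.36 3.12 1.79 1.57]
grasp b 0 40 [0.41 0.31] [0.32 1.35 2.26 2.72 2.   1.38] [0.32 1.   2.36 2.75 1.78 1.49]
grasp b 0 50 [0.45 0.36] [0.16 1.31 2.22 2.39 1.86 1.31] [0.16 0.97 2.31 2.42 1.67 1.48]
grasp b 0 60 [0.54 0.46] [0.05 1.25 2.13 2.13 1.7  1.37] [0.05 0.93 2.21 2.14 1.57 1.57]
grasp b 0 70 [0.65 0.58] [-0.02  1.2   2.02  1.9   1.6   1.5 ] [-0.02  0.9   2.09  1.9   1.52  1.71]
grasp b 15 0 [0.29 0.19] [0.92 1.   2.07 4.08 1.27 1.51] [0.92 0.69 2.07 4.18 1.1  1.24]
grasp b 15 10 [0.49 0.48] [0.82 1.04 2.18 3.77 1.37 1.62] [0.82 0.69 2.19 3.85 1.1  1.39]
grasp b 15 20 [0.4 0.4] [0.67 1.08 2.27 3.46 1.5  1.64] [0.67 0.7  2.27 3.49 1.15 1.51]
grasp b 15 30 [0.35 0.35] [0.5  1.
[... 13349 characters left out ...]
0.24 0.57] [-0.27  0.57  1.82 -0.77  0.42  2.84] [-0.27  0.37  1.69 -0.46  0.69  2.48]
place t 60 -40 [0.18 0.47] [-0.32  0.56  1.86 -0.68  0.3   2.56] [-0.32  0.35  1.73 -0.33  0.59  2.18]
place t 60 -30 [0.08 0.42] [-0.38  0.55  1.88 -0.36  0.2   2.05] [-0.38  0.34  1.75 -0.14  0.54  1.82]
place t 60 -10 [0.14 0.45] [-0.5   0.55  1.89  0.68  0.26  0.62] [-0.5   0.33  1.76  0.3   0.57  1.03]
place t 60 0 [0.25 0.53] [-0.56  0.56  1.87  0.81  0.37  0.3 ] [-0.56  0.35  1.74  0.45  0.65  0.71]
place t 60 10 [0.38 0.64] [-0.6   0.57  1.83  0.83  0.5   0.1 ] [-0.6   0.37  1.7   0.54  0.76  0.46]
place t 60 20 [0.5  0.75] [-0.64  0.59  1.78  0.8   0.62 -0.04] [-0.64  0.39  1.66  0.58  0.87  0.25]
```

```bash
cat >> ik.py <<'E'
from scipy.spatial.transform import Slerp
def path(wps,n):  # wps: list of (pos,M); n rows per segment; returns rows & joints
    rows=[];js=[ik(*wps[0])]
    for (p0,M0),(p1,M1),k in zip(wps,wps[1:],n):
        r=R.from_matrix(np.array([M0,M1])); S=Slerp([0,1],r); prev=(np.array(p0),r[0])
        for i in range(1,k+1):
            c=(np.array(p0)+(np.array(p1)-p0)*i/k,S(i/k))
            rows.append([*(prev[1].inv()*c[1]).as_rotvec(),*(100*prev[1].inv().apply(c[0]-prev[0]))]); js.append(ik(c[0],c[1].as_matrix())); prev=c
    return np.array(rows),js
SP=np.array([1.89,1.89,2.57,3.01,3.01,3.01])*.7
def show(wps,n):
    rows,js=path(wps,n)
    for i,r in enumerate(rows):
        a,b=js[i],js[i+1]
        if a is None or b is None: print(i,r,"UNREACH"); continue
        print(i,np.round(r,3),b.round(2),"m%.2f v%.2f"%(marg(b),(abs(b-a)/.125/SP).max()))
E
python3 - <<'E'
from ik import *
np.set_printoptions(precision=3,suppress=True)
T=np.array([.604,-.2028]); C=np.array([.5225,.3635])
for th in(20,30):
  for c,az in((C,28),(T,-22)):
    M=tool(az,th,'t');f=np.array([np.cos(np.radians(az)),np.sin(np.radians(az))])
    for z in(.1,.24):
      for b in(0,.05,.1,.14,.18): q=ik([*(c-b*f),z],M); print(th,az,z,b,q,round(marg(q),2))
q,x,o=D[-1]; print(Q(o).as_matrix())
E
```

```text
20 28 0.1 0 [ 0.538  1.015  2.3    3.189  1.395 -1.562] 0.37
20 28 0.1 0.05 [ 0.547  1.115  2.434  3.197  1.629 -1.547] 0.24
20 28 0.1 0.1 [ 0.56   1.311  2.593  3.215  1.982 -1.517] 0.08
20 28 0.1 0.14 None -9
20 28 0.1 0.18 None -9
20 28 0.24 0 [ 0.538  0.582  2.271  3.2    0.933 -1.588] 0.4
20 28 0.24 0.05 [ 0.547  0.595  2.397  3.204  1.073 -1.581] 0.27
20 28 0.24 0.1 [ 0.56   0.649  2.536  3.212  1.266 -1.567] 0.13
20 28 0.24 0.14 [ 0.576  0.778  2.68   3.223  1.538 -1.544] -0.01
20 28 0.24 0.18 None -9
20 -22 0.1 0 [-0.45   1.019  2.307  3.079  1.405 -1.583] 0.36
20 -22 0.1 0.05 [-0.462  1.126  2.445  3.068  1.65  -1.603] 0.22
20 -22 0.1 0.1 [-0.48   1.346  2.614  3.041  2.037 -1.649] 0.06
20 -22 0.1 0.14 None -9
20 -22 0.1 0.18 None -9
20 -22 0.24 0 [-0.45   0.582  2.277  3.065  0.94  -1.548] 0.39
20 -22 0.24 0.05 [-0.462  0.598  2.407  3.059  1.085 -1.559] 0.26
20 -22 0.24 0.1 [-0.48   0.66   2.554  3.048  1.294 -1.578] 0.12
20 -22 0.24 0.14 [-0.501  0.833  2.721  3.031  1.632 -1.618] -0.05
20 -22 0.24 0.18 None -9
30 28 0.1 0 [ 0.535  0.837  2.244  3.19   0.987 -1.574] 0.43

[... 514 characters left out ...]
4  0.933 -1.584] 0.07
30 -22 0.1 0 [-0.445  0.839  2.25   3.078  0.994 -1.567] 0.42
30 -22 0.1 0.05 [-0.456  0.895  2.384  3.075  1.184 -1.581] 0.29
30 -22 0.1 0.1 [-0.47   1.018  2.537  3.066  1.46  -1.606] 0.13
30 -22 0.1 0.14 [-0.487  1.272  2.715  3.048  1.889 -1.652] -0.04
30 -22 0.1 0.18 None -9
30 -22 0.24 0 [-0.445  0.44   2.172  3.034  0.519 -1.508] 0.4
30 -22 0.24 0.05 [-0.456  0.412  2.29   3.033  0.609 -1.517] 0.38
30 -22 0.24 0.1 [-0.47   0.396  2.41   3.027  0.714 -1.528] 0.26
30 -22 0.24 0.14 [-0.487  0.399  2.513  3.019  0.819 -1.539] 0.16
30 -22 0.24 0.18 [-0.512  0.436  2.631  3.007  0.973 -1.559] 0.04
[[-0.84  -0.216  0.497]
 [-0.197  0.976  0.091]
 [-0.505 -0.021 -0.863]]
```

```bash
cat > jp.py <<'E'
from ik import *
def jrows(qs,ns):
    out=[];q=qs[0]
    for a,b,n in zip(qs,qs[1:],ns):
        for i in range(1,n+1):
            c=a+(b-a)*i/n; p0,r0,_=fk(q,P); p1,r1,w=fk(c,P)
            rv=(r0.inv()*r1).as_rotvec(); d=100*r0.inv().apply(p1-p0)
            print(rv.round(3).tolist()+d.round(2).tolist(),"deg%.1f mm%.0f v%.2f"%(np.degrees(np.linalg.norm(rv)),10*np.linalg.norm(d),(abs(c-q)/.125/SP).max()),p1.round(3),"w",w.round(2))
            q=c
E
python3 - <<'E'
from jp import *
C=np.array([.5225,.3635]);f=np.array([np.cos(np.radians(28)),np.sin(np.radians(28))])
h=ik([*(C-.0026*f),.26],tool(28,30,'t')); print(h)
q0=np.array(D[-1][0])
jrows([q0,np.array([.65,-.05,1.9,1.4,.9,-1.2]),np.array([.54,.1,2.15,3.2,.6,-1.59]),h],[10,10,4])
E
```

```text
[ 0.53527049  0.38812674  2.15204471  3.23501163  0.44700737 -1.63178037]
[-0.098, 0.09, 0.087, 2.81, 2.94, -0.2] deg9.1 mm41 v0.67 [0.33  0.326 0.341] w [0.2  0.27 0.64]
[-0.102, 0.085, 0.087, 2.6, 3.07, -0.25] deg9.1 mm40 v0.67 [0.3   0.352 0.336] w [0.2  0.26 0.64]
[-0.106, 0.08, 0.087, 2.39, 3.2, -0.3] deg9.1 mm40 v0.67 [0.272 0.381 0.338] w [0.2  0.26 0.64]
[-0.11, 0.075, 0.087, 2.19, 3.33, -0.35] deg9.1 mm40 v0.67 [0.247 0.41  0.348] w [0.2  0.26 0.64]
[-0.114, 0.069, 0.087, 1.99, 3.47, -0.4] deg9.1 mm40 v0.67 [0.226 0.44  0.365] w [0.2  0.25 0.64]
[-0.118, 0.064, 0.086, 1.79, 3.62, -0.46] deg9.1 mm41 v0.67 [0.21  0.469 0.389] w [0.2  0.25 0.64]
[-0.121, 0.059, 0.085, 1.6, 3.77, -0.51] deg9.1 mm41 v0.67 [0.2   0.495 0.419] w [0.21 0.25 0.64]
[-0.125, 0.054, 0.084, 1.43, 3.91, -0.56] deg9.2 mm42 v0.67 [0.195 0.518 0.454] w [0.21 0.24 0.63]
[-0.128, 0.048, 0.082, 1.26, 4.06, -0.6] deg9.2 mm43 v0.67 [0.195 0.536 0.493] w [0.21 0.24 0.63]
[-0.131, 0.044, 0.081, 1.1, 4.21, -0.64] deg9.2 mm44 v0.67 [0.202 0.549 0.534] w [0.21 0.23 0.63]
[-0.122, 0.005, 0.109, -0.88, 2.98, -0.09] deg9
[... 657 characters left out ...]
-0.116, -0.062, 0.111, -3.31, 3.6, -0.72] deg9.8 mm49 v0.68 [0.459 0.431 0.55 ] w [0.22 0.21 0.54]
[-0.115, -0.066, 0.11, -3.46, 3.72, -0.7] deg9.9 mm51 v0.68 [0.484 0.395 0.523] w [0.21 0.2  0.53]
[-0.114, -0.07, 0.109, -3.55, 3.83, -0.66] deg9.9 mm53 v0.68 [0.502 0.357 0.491] w [0.21 0.2  0.52]
[-0.007, -0.111, -0.005, -5.63, 0.27, 1.75] deg6.4 mm59 v0.44 [0.514 0.363 0.433] w [0.23 0.21 0.5 ]
[-0.006, -0.111, -0.005, -5.55, 0.23, 1.83] deg6.4 mm59 v0.44 [0.521 0.365 0.375] w [0.24 0.21 0.47]
[-0.005, -0.111, -0.005, -5.47, 0.19, 1.9] deg6.4 mm58 v0.44 [0.523 0.365 0.317] w [0.26 0.22 0.45]
[-0.005, -0.111, -0.005, -5.39, 0.16, 1.97] deg6.4 mm57 v0.44 [0.52  0.362 0.26 ] w [0.27 0.23 0.43]
```

>>> jog_arm(
  rows=[
    [-0.098, 0.09, 0.087, 2.81, 2.94, -0.2, 9.12],
    [-0.102, 0.085, 0.087, 2.6, 3.07, -0.25, 9.12],
    [-0.106, 0.08, 0.087, 2.39, 3.2, -0.3, 9.12],
    [-0.11, 0.075, 0.087, 2.19, 3.33, -0.35, 9.12],
    [-0.114, 0.069, 0.087, 1.99, 3.47, -0.4, 9.12],
    [-0.118, 0.064, 0.086, 1.79, 3.62, -0.46, 9.12],
    [-0.121, 0.059, 0.085, 1.6, 3.77, -0.51, 9.12],
    [-0.125, 0.054, 0.084, 1.43, 3.91, -0.56, 9.12],
    [-0.128, 0.048, 0.082, 1.26, 4.06, -0.6, 9.12],
    [-0.131, 0.044, 0.081, 1.1, 4.21, -0.64, 9.12],
  ],
)

```text
time: 3.15
eef_pos: [0.202, 0.5502, 0.5337]
ee_rot: [-0.153, 0.19, 0.784, 0.571]
contact_force: [0.2, 0.6, 0.8]
grip_width: 0.0913
grasp_force: 0.0
```

>>> jog_arm(
  rows=[
    [-0.122, 0.005, 0.109, -0.88, 2.98, -0.09, 9.12],
    [-0.121, -0.007, 0.111, -1.36, 3.01, -0.25, 9.12],
    [-0.121, -0.019, 0.112, -1.79, 3.07, -0.4, 9.12],
    [-0.12, -0.03, 0.113, -2.19, 3.16, -0.52, 9.12],
    [-0.119, -0.039, 0.113, -2.55, 3.25, -0.61, 9.12],
    [-0.118, -0.048, 0.112, -2.86, 3.37, -0.68, 9.12],
    [-0.117, -0.055, 0.111, -3.11, 3.48, -0.71, 9.12],
    [-0.116, -0.062, 0.111, -3.31, 3.6, -0.72, 9.12],
    [-0.115, -0.066, 0.11, -3.46, 3.72, -0.7, 9.12],
    [-0.114, -0.07, 0.109, -3.55, 3.83, -0.66, 9.12],
  ],
)

```text
time: 4.4
eef_pos: [0.5024, 0.3576, 0.4867]
ee_rot: [-0.178, 0.718, 0.174, 0.651]
contact_force: [0.2, -0.3, -0.5]
grip_width: 0.0911
grasp_force: 0.0
```

```bash
python3 log.py
cat > next.py <<'E'
from ik import *
from workcell import sense
def cur():
    s=sense(); return s["eef_pos"],Q(s["ee_rot"]).as_matrix()
np.set_printoptions(precision=3,suppress=True)
C=np.array([.5225,.3635]);fc=np.array([np.cos(np.radians(28)),np.sin(np.radians(28))])
T=np.array([.604,-.2028]);ft=np.array([np.cos(np.radians(-22)),np.sin(np.radians(-22))])
E
python3 - <<'E'
from next import *
M=tool(28,30,'t');c=C-.0026*fc
show([cur(),([*c,.34],M),([*c,.24],M)],[4,2])
E
```

```text
4.4 [ 0.542  0.103  2.149  3.208  0.592 -1.594] [0.5024 0.3576 0.4867] [-0.1778  0.7175  0.1739  0.6506] [ 0.2 -0.3 -0.5] [-0.09  0.12  0.2   1.45 -0.24 -0.34]
0 [-0.005 -0.108 -0.006 -3.608  0.217  0.777] [ 0.54  0.12  2.13  3.22  0.48 -1.61] m0.36 v0.41
1 [-0.005 -0.108 -0.006 -3.504  0.191  1.163] [ 0.54  0.14  2.11  3.24  0.38 -1.64] m0.26 v0.41
2 [-0.005 -0.108 -0.006 -3.359  0.163  1.536] [ 0.54  0.17  2.08  3.29  0.27 -1.68] m0.15 v0.40
3 [-0.005 -0.108 -0.006 -3.174  0.134  1.891] [ 0.54  0.21  2.05  3.38  0.17 -1.79] m0.05 v0.39
4 [ 0.    0.    0.   -4.33  0.    2.5 ] [ 0.54  0.32  2.12  3.26  0.34 -1.66] m0.22 v0.65
5 [ 0.    0.    0.   -4.33  0.    2.5 ] [ 0.54  0.44  2.17  3.22  0.52 -1.62] m0.40 v0.75
```

Run:
```python
from next import *
M=tool(28,30,'t');c=C-.0026*fc
show([cur(),([*c,.235],M)],[5])
```

```text
0 [-0.004 -0.087 -0.005 -4.977  0.234  0.811] [ 0.54  0.16  2.17  3.21  0.59 -1.6 ] m0.47 v0.36
1 [-0.004 -0.087 -0.005 -4.889  0.206  1.239] [ 0.54  0.23  2.19  3.21  0.58 -1.6 ] m0.46 v0.40
2 [-0.004 -0.087 -0.005 -4.765  0.177  1.658] [ 0.54  0.3   2.19  3.21  0.57 -1.6 ] m0.45 v0.43
3 [-0.004 -0.087 -0.005 -4.604  0.147  2.065] [ 0.54  0.38  2.19  3.22  0.56 -1.61] m0.44 v0.45
4 [-0.004 -0.087 -0.005 -4.409  0.116  2.456] [ 0.54  0.45  2.18  3.22  0.54 -1.62] m0.42 v0.47
```

>>> jog_arm(
  rows=[
    [-0.004, -0.087, -0.005, -4.98, 0.23, 0.81, 9.12],
    [-0.004, -0.087, -0.005, -4.89, 0.21, 1.24, 9.12],
    [-0.004, -0.087, -0.005, -4.76, 0.18, 1.66, 9.12],
    [-0.004, -0.087, -0.005, -4.6, 0.15, 2.06, 9.12],
    [-0.004, -0.087, -0.005, -4.41, 0.12, 2.46, 9.12],
    [0, 0, 0, 0, 0, 0, 9.12],
    [0, 0, 0, 0, 0, 0, 9.12],
  ],
)

```text
time: 5.28
eef_pos: [0.5206, 0.363, 0.2375]
ee_rot: [-0.121, 0.839, 0.213, 0.487]
contact_force: [0.3, 0.1, 0.0]
grip_width: 0.0908
grasp_force: 0.0
```

```bash
python3 log.py
python3 - <<'E'
from next import *
from h import *
cv2.imwrite("pics/w1.png",snapshot("wrist")[:,:,::-1])
M=tool(28,30,'t');c=C-.0026*fc
K=camera_info("wrist")
X=K["extrinsics"]@np.array([*C,.14,1]);print(K["camera_matrix"]@X[:3]/X[2])
show([cur(),([*c,.1015],M)],[4])
E
```

```text
5.275 [ 0.534  0.448  2.176  3.212  0.534 -1.615] [0.5206 0.363  0.2375] [-0.1211  0.8387  0.2127  0.4865] [0.3 0.1 0. ] [ 0.   -0.02 -0.    0.   -0.   -0.  ]
[276.808 345.123   1.   ]
0 [-0.001 -0.001  0.002 -2.967 -0.001  1.68 ] [ 0.53  0.54  2.21  3.2   0.65 -1.6 ] m0.46 v0.56
1 [-0.001 -0.001  0.002 -2.965  0.002  1.683] [ 0.53  0.64  2.23  3.2   0.77 -1.59] m0.44 v0.58
2 [-0.001 -0.001  0.002 -2.964  0.006  1.685] [ 0.53  0.74  2.24  3.19  0.89 -1.58] m0.43 v0.60
3 [-0.001 -0.001  0.002 -2.962  0.009  1.688] [ 0.54  0.83  2.25  3.19  0.99 -1.57] m0.42 v0.60
```

View pics/w1.png

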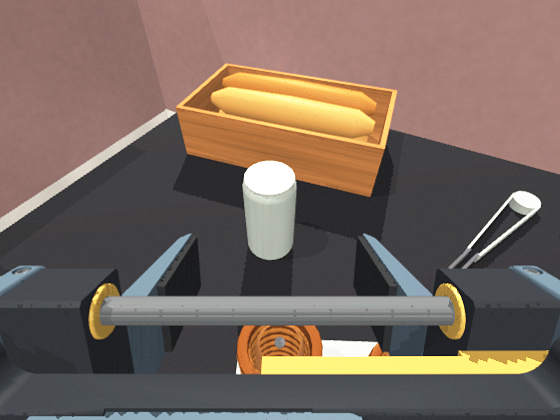

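The wrist view shows the tall cake's ring centred at about (280,345), midway between the fingers and close to the predicted (277,345). Descending.

>>> jog_arm(
  rows=[
    [-0.001, -0.001, 0.002, -2.97, 0, 1.68, 9.12],
    [-0.001, -0.001, 0.002, -2.97, 0, 1.68, 9.12],
    [-0.001, -0.001, 0.002, -2.96, 0, 1.69, 9.12],
    [-0.001, -0.001, 0.002, -2.96, 0, 1.69, 9.12],
    [0, 0, 0, 0, 0, 0, 9.12],
    [0, 0, 0, 0, 0, 0, 9.12],
  ],
)

```text
time: 6.08
eef_pos: [0.52, 0.3624, 0.1017]
ee_rot: [-0.121, 0.841, 0.209, 0.485]
contact_force: [0.3, 0.2, 1.0]
grip_width: 0.0914
grasp_force: 0.0
```

>>> jog_arm(
  rows=[
    [0, 0, 0, 0, 0, 0, 6],
    [0, 0, 0, 0, 0, 0, 6],
    [0, 0, 0, 0, 0, 0, 6],
    [0, 0, 0, 0, 0, 0, 6],
    [0, 0, 0, 0, 0, 0, 6],
  ],
  newtons=12,
)

```text
time: 6.7
eef_pos: [0.5201, 0.3622, 0.1006]
ee_rot: [-0.121, 0.841, 0.209, 0.485]
contact_force: [-2.7, -3.6, 7.9]
grip_width: 0.0642
grasp_force: 12.0
```

```bash
python3 log.py
python3 - <<'E'
from next import *
M=cur()[1];p=cur()[0];print(sense()["grasp_force"],sense()["grip_width"],M.round(3))
show([(p,M),(p+[0,0,.13],M)],[6])
E
```

```text
6.7 [ 0.536  0.836  2.25   3.192  0.99  -1.573] [0.5201 0.3622 0.1006] [-0.1207  0.8409  0.2086  0.4846] [-2.7 -3.6  7.9] [-0.  0. -0. -0.  0. -0.]
11.999216359108686 0.0642042781371792 [[ 0.443  0.468  0.765]
 [ 0.234 -0.884  0.405]
 [ 0.865 -0.001 -0.501]]
0 [ 0.     0.     0.     1.875 -0.002 -1.086] [ 0.54  0.77  2.25  3.19  0.92 -1.58] m0.42 v0.38
1 [ 0.     0.     0.     1.875 -0.002 -1.086] [ 0.54  0.71  2.24  3.2   0.85 -1.58] m0.43 v0.38
2 [ 0.     0.     0.     1.875 -0.002 -1.086] [ 0.54  0.65  2.23  3.2   0.78 -1.59] m0.44 v0.38
3 [ 0.     0.     0.     1.875 -0.002 -1.086] [ 0.54  0.58  2.22  3.21  0.7  -1.6 ] m0.45 v0.38
4 [ 0.     0.     0.     1.875 -0.002 -1.086] [ 0.54  0.52  2.2   3.21  0.63 -1.6 ] m0.47 v0.37
5 [ 0.     0.     0.     1.875 -0.002 -1.086] [ 0.54  0.46  2.18  3.22  0.55 -1.61] m0.43 v0.36
```

>>> jog_arm(
  rows=[
    [0, 0, 0, 0.87, 0, -0.5, 6],
    [0, 0, 0, 0.87, 0, -0.5, 6],
    [0, 0, 0, 1.73, 0, -1, 6],
    [0, 0, 0, 1.73, 0, -1, 6],
  ],
)

```text
time: 7.2
eef_pos: [0.5198, 0.3621, 0.1608]
ee_rot: [-0.121, 0.841, 0.209, 0.484]
contact_force: [0.3, 0.2, -2.5]
grip_width: 0.0647
grasp_force: 12.0
```

>>> jog_arm(
  rows=[
    [0, 0, 0, 1.73, 0, -1, 6],
    [0, 0, 0, 1.73, 0, -1, 6],
    [0, 0, 0, 1.73, 0, -1, 6],
    [0, 0, 0, 1.73, 0, -1, 6],
    [0, 0, 0, 0, 0, 0, 6],
  ],
)

```text
time: 7.82
eef_pos: [0.5203, 0.3624, 0.242]
ee_rot: [-0.121, 0.841, 0.209, 0.485]
contact_force: [-0.2, 0.2, -2.4]
grip_width: 0.0645
grasp_force: 12.0
```

```bash
python3 log.py
python3 - <<'E'
from next import *
from h import *
t=snapshot("side")[:,:,::-1];w=snapshot("wrist")[:,:,::-1]
b=cv2.resize(t[50:260,240:440],None,fx=2.2,fy=2.2)
cv2.imwrite("pics/s2.png",np.hstack([b,cv2.resize(w[:,150:430],(308,462))]))
p,M=cur()
# retract then yaw in polar steps, then lower
wps=[(p,M)];n=[]
az0=28;R0=tool(28,30,'t')
M1=tool(28,30,'t');a=p+[-.09*fc[0],-.09*fc[1],0]
tgt=T-.0026*ft
e=np.array([*(tgt-.10*ft),.24]); Me=tool(-22,30,'t')
wps.append((a,M1));n.append(3)
r0,t0=np.hypot(*a[:2]),np.arctan2(a[1],a[0]);r1,t1=np.hypot(*e[:2]),np.arctan2(e[1],e[0])
for i in range(1,13):
    u=i/12;r=r0+(r1-r0)*u;t=t0+(t1-t0)*u
    wps.append((np.array([r*np.cos(t),r*np.sin(t),a[2]+(.24-a[2])*u]),tool(28-50*u,30,'t')));n.append(1)
show(wps,n)
E
```

```text
7.825 [ 0.536  0.434  2.17   3.227  0.511 -1.62 ] [0.5203 0.3624 0.242 ] [-0.121   0.8406  0.2086  0.485 ] [-0.2  0.2 -2.4] [ 0.    0.05  0.02 -0.01  0.04  0.  ]
0 [ 0.     0.001 -0.001 -1.508  0.005 -2.593] [ 0.54  0.42  2.24  3.23  0.57 -1.62] m0.43 v0.31
1 [ 0.     0.001 -0.001 -1.506  0.003 -2.595] [ 0.55  0.41  2.31  3.23  0.62 -1.61] m0.36 v0.31
2 [ 0.     0.001 -0.001 -1.503  0.002 -2.596] [ 0.55  0.4   2.38  3.23  0.69 -1.61] m0.29 v0.32
3 [-0.063  0.     0.036  0.175  4.249  0.3  ] [ 0.47  0.4   2.39  3.21  0.69 -1.6 ] m0.28 v0.51
4 [-0.063  0.     0.036  0.162  4.245  0.278] [ 0.38  0.4   2.39  3.19  0.69 -1.59] m0.28 v0.51
5 [-0.063 -0.     0.036  0.15   4.24   0.257] [ 0.3   0.4   2.39  3.18  0.7  -1.58] m0.28 v0.51
6 [-0.063  0.     0.036  0.138  4.236  0.236] [ 0.21  0.4   2.39  3.16  0.7  -1.58] m0.28 v0.51
7 [-0.063  0.     0.036  0.125  4.231  0.214] [ 0.13  0.4   2.4   3.14  0.7  -1.57] m0.27 v0.51
8 [-0.063 -0.     0.036  0.113  4.226  0.193] [ 0.04  0.4   2.4   3.13  0.7  -1.56] m0.27 v0.52
9 [-0.063 -0.     0.036  0.101  4.221  0.172] [-0.04  0.4   2.4   3.11  0.71 -1.56] m0.27 v0.52
10 [-0.063  0.     0.036  0.089  4.216  0.151] [-0.13  0.4   2.41  3.09  0.71 -1.55] m0.26 v0.52
11 [-0.063 -0.     0.036  0.077  4.21   0.13 ] [-0.21  0.4   2.41  3.08  0.71 -1.55] m0.26 v0.52
12 [-0.063  0.     0.036  0.065  4.205  0.109] [-0.3   0.4   2.41  3.06  0.71 -1.54] m0.26 v0.52
13 [-0.063 -0.     0.036  0.053  4.199  0.089] [-0.39  0.4   2.41  3.04  0.72 -1.53] m0.26 v0.52
14 [-0.063 -0.     0.036  0.041  4.193  0.068] [-0.47  0.4   2.42  3.03  0.72 -1.53] m0.25 v0.52
```

View pics/s2.png

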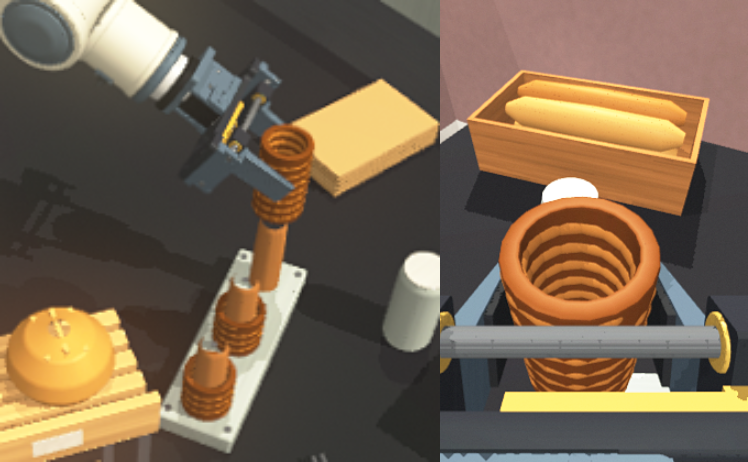

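The cake is held upright about 2.5 cm clear of its roller, and the short cakes and stand have not moved. Retract, then swing.

>>> jog_arm(
  rows=[
    [0, 0, 0, -0.75, 0, -1.3, 6],
    [0, 0.001, -0.001, -1.5, 0, -2.59, 6],
    [0, 0.001, -0.001, -1.5, 0, -2.59, 6],
    [0, 0.001, -0.001, -0.75, 0, -1.3, 6],
    [-0.032, 0, 0.018, 0.09, 2.12, 0.15, 6],
    [-0.063, 0, 0.036, 0.17, 4.25, 0.28, 6],
    [-0.063, 0, 0.036, 0.16, 4.24, 0.27, 6],
    [-0.063, 0, 0.036, 0.14, 4.24, 0.25, 6],
    [-0.063, 0, 0.036, 0.13, 4.23, 0.23, 6],
    [-0.063, 0, 0.036, 0.12, 4.23, 0.2, 6],
    [-0.063, 0, 0.036, 0.11, 4.22, 0.18, 6],
    [-0.063, 0, 0.036, 0.1, 4.22, 0.16, 6],
  ],
)

```text
time: 9.43
eef_pos: [0.5381, 0.0204, 0.2408]
ee_rot: [0.016, 0.865, -0.024, 0.5]
contact_force: [0.3, 0.5, -1.3]
grip_width: 0.0644
grasp_force: 12.0
```

>>> jog_arm(
  rows=[
    [-0.063, 0, 0.036, 0.08, 4.21, 0.14, 6],
    [-0.063, 0, 0.036, 0.07, 4.21, 0.12, 6],
    [-0.063, 0, 0.036, 0.06, 4.2, 0.1, 6],
    [-0.063, 0, 0.036, 0.05, 4.2, 0.08, 6],
    [-0.032, 0, 0.018, 0.02, 2.1, 0.03, 6],
    [0, 0, 0, 0, 0, 0, 6],
  ],
)

```text
time: 10.18
eef_pos: [0.5083, -0.1651, 0.2418]
ee_rot: [0.098, 0.85, -0.164, 0.491]
contact_force: [0.5, 0.1, -1.8]
grip_width: 0.0648
grasp_force: 12.0
```

```bash
python3 log.py
python3 - <<'E'
from next import *
from h import *
c=snapshot("top")[:,:,::-1]; w=snapshot("wrist")[:,:,::-1]
cv2.imwrite("pics/p3.png",np.hstack([cv2.resize(c[90:260,260:480],None,fx=1.8,fy=1.8),cv2.resize(w,(400,306))]))
M=tool(-22,30,'t');t=T-.0026*ft;a=t-.1*ft
show([cur(),([*a,.12],M),([*t,.12],M)],[5,5])
E
```

```text
10.175 [-0.47   0.392  2.417  3.032  0.718 -1.536] [ 0.5083 -0.1651  0.2418] [ 0.098   0.8497 -0.1642  0.4914] [ 0.5  0.1 -1.8] [ 0.03 -0.    0.   -0.   -0.01 -0.  ]
0 [ 0.    -0.     0.001 -2.109 -0.004  1.22 ] [-0.47  0.49  2.45  3.05  0.85 -1.55] m0.22 v0.62
1 [ 0.    -0.     0.001 -2.109 -0.001  1.221] [-0.47  0.6   2.48  3.05  0.99 -1.57] m0.19 v0.66
2 [ 0.    -0.     0.001 -2.108  0.001  1.222] [-0.47  0.71  2.51  3.06  1.13 -1.58] m0.16 v0.68
3 [ 0.    -0.     0.001 -2.107  0.004  1.223] [-0.47  0.83  2.53  3.06  1.26 -1.59] m0.14 v0.69
4 [ 0.    -0.     0.001 -2.107  0.006  1.224] [-0.47  0.94  2.54  3.06  1.39 -1.6 ] m0.13 v0.67
5 [ 0.     0.     0.     1.    -0.     1.732] [-0.46  0.88  2.48  3.07  1.26 -1.59] m0.19 v0.46
6 [ 0.     0.     0.     1.    -0.     1.732] [-0.46  0.84  2.42  3.07  1.17 -1.58] m0.25 v0.37
7 [0.    0.    0.    1.    0.    1.732] [-0.45  0.82  2.36  3.07  1.08 -1.57] m0.31 v0.32
8 [ 0.     0.     0.     1.    -0.     1.732] [-0.45  0.8   2.31  3.07  1.01 -1.57] m0.36 v0.28
9 [ 0.     0.     0.     1.    -0.     1.732] [-0.45  0.78  2.25  3.08  0.94 -1.56] m0.42 v0.25
```

View pics/p3.png

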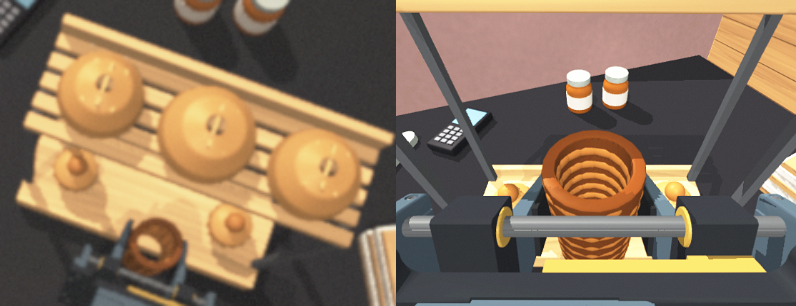

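The swing ended in front of the gap: in the wrist view the brioches sit symmetrically on either side of the cake, at (512,190) and (675,190). Next: lower, move in.

>>> jog_arm(
  rows=[
    [0, 0, 0, -1.1, 0, 0.6, 6],
    [0, 0, 0.001, -2.1, 0, 1.22, 6],
    [0, 0, 0.001, -2.1, 0, 1.22, 6],
    [0, 0, 0.001, -2.1, 0, 1.22, 6],
    [0, 0, 0.001, -2.1, 0, 1.22, 6],
    [0, 0, 0, -1.05, 0, 0.63, 6],
    [0, 0, 0, 0.5, 0, 0.87, 6],
    [0, 0, 0, 1, 0, 1.73, 6],
    [0, 0, 0, 1, 0, 1.73, 6],
    [0, 0, 0, 1, 0, 1.73, 6],
    [0, 0, 0, 1, 0, 1.73, 6],
    [0, 0, 0, 0.5, 0, 0.87, 6],
  ],
)

```text
time: 11.78
eef_pos: [0.6028, -0.2017, 0.1208]
ee_rot: [0.096, 0.849, -0.164, 0.492]
contact_force: [0.1, -0.1, -1.5]
grip_width: 0.0643
grasp_force: 12.0
```

>>> jog_arm(
  rows=[
    [0, 0, 0, 0, 0, 0, 6],
    [0, 0, 0, 0, 0, 0, 6],
  ],
)

```text
time: 12.02
eef_pos: [0.6009, -0.2018, 0.12]
ee_rot: [0.096, 0.85, -0.165, 0.491]
contact_force: [-0.7, 0.3, -1.4]
grip_width: 0.0642
grasp_force: 12.0
```

```bash
python3 log.py
python3 - <<'E'
from next import *
from h import *
c=snapshot("side")[:,:,::-1]; w=snapshot("wrist")[:,:,::-1]
cv2.imwrite("pics/p4.png",np.hstack([cv2.resize(c[180:370,95:325],None,fx=1.7,fy=1.7),cv2.resize(w,(400,323))]))
p,M=cur(); t=T-.0026*ft; d=np.array([*t,p[2]])-p; print("to go tool cm",100*M.T@d, p)
print("wrist px of brioche tops predicted")
K=camera_info("wrist")
for b in([.6495,-.0861,.096],[.5563,-.3194,.0936]):
    X=K["extrinsics"]@np.array([*b,1]);print((K["camera_matrix"]@X[:3]/X[2])[:2]*400/560)
E
```

```text
12.025 [-0.445  0.784  2.256  3.078  0.947 -1.565] [ 0.6009 -0.2018  0.12  ] [ 0.0964  0.8497 -0.165   0.4914] [-0.7  0.3 -1.4] [-0.  0.  0. -0. -0. -0.]
to go tool cm [ 0.025 -0.04   0.043] [ 0.601 -0.202  0.12 ]
wrist px of brioche tops predicted
[ 40.898 212.761]
[349.764 212.729]
```

View pics/p4.png

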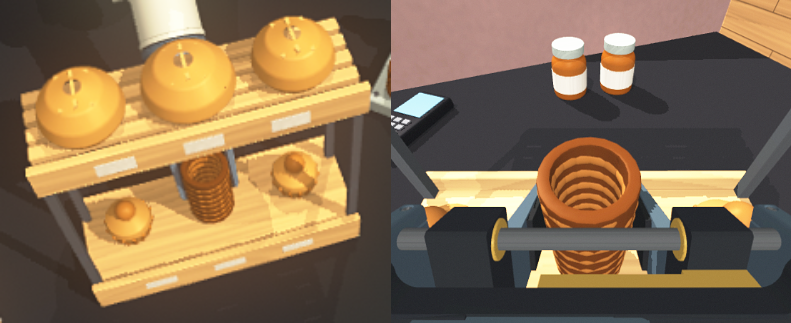

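The cake hangs upright between the brioches: side view, cake at (208,185), brioches at (128,218) and (294,172). About 9 mm to go to the shelf.

>>> jog_arm(
  rows=[
    [0, 0, 0, -0.2, 0, 0.2, 6],
    [0, 0, 0, -0.26, 0, 0.17, 6],
    [0, 0, 0, -0.22, 0, 0.13, 6],
    [0, 0, 0, -0.09, 0, 0.05, 6],
    [0, 0, 0, 0, 0, 0, 6],
  ],
)

```text
time: 12.75
eef_pos: [0.6025, -0.2028, 0.1109]
ee_rot: [0.097, 0.849, -0.165, 0.492]
contact_force: [0.1, 0.5, -2.0]
grip_width: 0.0645
grasp_force: 12.0
```

>>> jog_arm(
  rows=[
    [0, 0, 0, -0.09, 0, 0.05, 6],
    [0, 0, 0, 0, 0, 0, 6],
  ],
)

```text
time: 13.0
eef_pos: [0.6027, -0.203, 0.1106]
ee_rot: [0.097, 0.849, -0.165, 0.493]
contact_force: [-1.6, -0.8, 4.1]
grip_width: 0.0645
grasp_force: 12.0
```

Force shows contact with the shelf (−2 to +4 N); releasing.

>>> jog_arm(
  rows=[
    [0, 0, 0, 0, 0, 0, 7],
    [0, 0, 0, 0, 0, 0, 8],
    [0, 0, 0, 0, 0, 0, 9],
    [0, 0, 0, 0, 0, 0, 9],
    [0, 0, 0, 0, 0, 0, 9],
  ],
)

```text
time: 13.62
eef_pos: [0.6025, -0.2027, 0.11]
ee_rot: [0.097, 0.849, -0.165, 0.492]
contact_force: [-0.3, -0.2, -0.1]
grip_width: 0.09
grasp_force: 0.0
```

>>> jog_arm(
  rows=[
    [0, 0, 0, -0.25, 0, -0.43, 9],
    [0, 0, 0, -0.5, 0, -0.87, 9],
    [0, 0, 0, -0.75, 0, -1.3, 9],
    [0, 0, 0, -0.75, 0, -1.3, 9],
    [0, 0, 0, -0.75, 0, -1.3, 9],
    [0, 0, 0, -0.75, 0, -1.3, 9],
    [0, 0, 0, -0.5, 0, -0.87, 9],
    [0, 0, 0, -0.3, 0, -0.5, 9],
    [0, 0, 0, 0, 0, 0, 9],
  ],
)

```text
time: 14.75
eef_pos: [0.5178, -0.1685, 0.1093]
ee_rot: [0.097, 0.85, -0.165, 0.491]
contact_force: [-0.5, -0.7, -0.7]
grip_width: 0.0895
grasp_force: 0.0
```

```bash
python3 log.py
python3 - <<'E'
from h import *
c=snapshot("side")[:,:,::-1]; w=snapshot("top")[:,:,::-1]
cv2.imwrite("pics/p5.png",np.hstack([cv2.resize(c[130:370,95:405],(465,360)),cv2.resize(w[90:270,260:425],(330,360))]))
E
```

```text
14.75 [-0.467  0.958  2.512  3.07   1.377 -1.599] [ 0.5178 -0.1685  0.1093] [ 0.0965  0.8497 -0.1653  0.4914] [-0.5 -0.7 -0.7] [ 0.   -0.01 -0.02  0.   -0.03  0.  ]
```

View pics/p5.png

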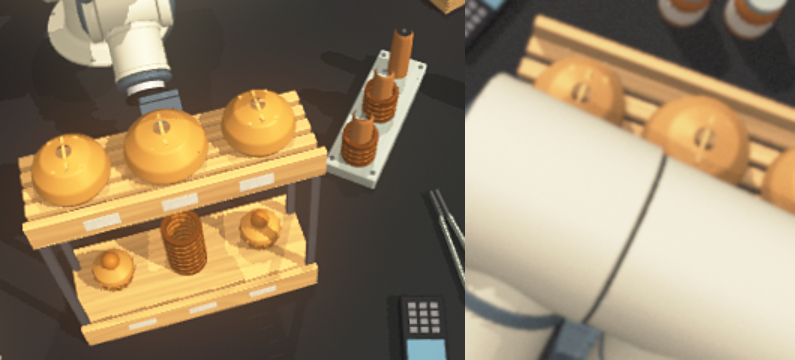

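The cake stands upright midway between the brioches: side crop, base at (188,268), brioche bases at about (113,284) and (262,246). The gripper is clear, and the stand and short cakes are in place.

```bash
python3 -c "
from workcell import *
print(workorder.hand_in())"
```

```text
the job is handed in; nothing more can be done
None
```

I lifted the tall cake straight up off its roller, stood it upright on the lower shelf midway between the brioches and in line with them, lowered it to contact before release, and handed the job in at about 15 s; the hand-in gave no verdict.

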